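# Draw an adapter plate home and clamp it with the ratchet lever

### The arm

A 7-joint arm with a two-finger parallel gripper is mounted at the origin on the work surface. World frame = base frame: x ahead of the robot, y to its left, z up, the work surface at z = 0. Lengths are in m, angles in rad, forces in N, time in s.
With the tool pointing down it reaches from about 0.425 to 0.95 m from the base axis. Payload 16.7 kg.
Tool frame: the origin (TCP) lies midway between the tips of the shut fingers; the grasp point (between the pads) lies 19 mm behind it; x points along the fingers, y is the direction in which the jaws open and shut, and the axes are right-handed (so a half turn about x gives the same grasp; the last joint's range is limited). The gripper opens to 94 mm and grips with 3 to 60 N. Pads are 16 mm wide; open, the fingers measure 119 mm over their backs; the gripper's body (75 mm by 177 mm) begins 78 mm behind the grasp point.
Start: joints at [1.173, 0.426, 0.074, 1.606, -0.034, 1.111, -0.067], TCP at [0.166, -0.654, 0.205] pointing down, gripper open.
Joint ranges: [-2.85, 2.85], [-0.5, 2.14], [-1.23, 1.37], [0.21, 2.46], [-1.02, 4.16], [0.16, 2.05], [-2.73, 2.73]. Speed limits (rad/s): [1.89, 1.89, 2.39, 2.39, 3.01, 3.01, 3.01].

### API

Orientations are given as a rotation vector (axis times angle).
In Python, from station import arm, vision gives the robot as it stands.
- The arm moves only by the shell command python3 -m jog 'ROWS' [FORCE]. ROWS is JSON, one flat list of numbers, 5 for each row, row after row: the shift along the tool's x, y, z in m, then the turn about the tool's x in degrees, then the opening, from 0 (shut) to 1 (fully open). In form: [tx, ty, tz, roll, fingers, tx, ty, tz, roll, fingers, ...]. A call has exactly 10 rows; each row shifts and turns the commanded pose from where the row before left it, along the tool's axes as they then stand; what a row does not reach is not made up. A row lasts 1/8 s, in which the tool goes at most 62.5 mm and 10.7 degrees, less where a joint would pass 70% of its speed; a pose out of reach is approached as far as the arm can. A call with a gripper value outside its range is refused whole. The fingers move at their own pace and stop on an object; FORCE is the grip in N (left out, the last holds). Time passes only in rows, so rows that do not move let the fingers close, or fill a call up. It gives the time, the measured TCP pose, the force and the opening at its end, in the units of the state.
- arm.get_state(): the state, without advancing time (a new reading comes with each control period).
- vision.grab_frame(name): name is "side" or "top"; returns a dict with "image" (384x512x3 uint8, red, green, blue), "fx", "fy", "cx", "cy" (pixels), "dist" ([k1, k2, p1, p2, k3] as OpenCV has them; the pictures are not rectified), "eye" and "orientation" of the camera in the world. Camera axes: x right, y down, z forward; pixel columns grow to the right and rows downward; lengths in m; the calibration is good to about 2 mm. A picture is of the moment at which its call begins. There is no depth.
- arm.close_job(): hands the job in, once; it reports no verdict.
The state is a dict: "time_s": time; "joint_pos": joint angles; "joint_velocities": joint speeds; "tau": joint torques, N m; "tool_pos": TCP position; "tool_rot": TCP orientation; "wrist_force": force on the tool from outside, world axes, zero at the start; "wrist_torque": the same for the moment, N m; "grip_width": finger opening in m.
Only numpy, scipy, OpenCV 4.12 (cv2) and the standard library are available. Lean on these libraries where they do the work, as an engineer would, in place of code of your own. Each camera call takes 0.05 s, during which the arm holds its last target. There are 200 camera calls.

### The job

On the steel clamping fixture, draw the flat aluminium adapter plate along its channel towards you until its near edge is fully home against the stop bar. Then take hold of the clamp's lever and pump it in full up-and-down strokes until the sprung foot has come down onto the plate, and give it one full stroke more so that the foot's spring is squeezed firmly but not solid; move the clamp arm and foot only by the lever, leave the loose mirror mount, post holder, screwdriver and lens tube where they stand, and let go.

Things in the scene. Friction and masses are not known exactly. Their poses are not given: they have to be found in the camera images.
- fixture: Fixed dark steel clamping fixture. Origin: on the table under its toothed rack; x away from the robot along the channel, y left, z up. Slab x -50..210, y -70..135, 8 mm thick. At left a straight channel along x: middle y 85, floor z 8, 74 mm wide between guides 6 mm high (x -30..175); stop bar at the near end, inner face x -25, 9 mm high. At right a grey mast, x -32..33, y -20..23, 160 mm high.
- profile (a point): Middle of a fixed aluminium profile over the lever's handle, at fixture x -80, y -82, z 285 mm: 40 x 40 mm, 125 mm long along y, carried by an upright post 40 x 40 mm at fixture x -80, y -165. A tool pointing straight down on the handle runs into it; one tilted 25 to 40 degrees, reaching forward and down from the robot's side, passes under it.
- plate: Loose aluminium adapter plate 120 (x) x 70 (y) x 10 mm, 0.23 kg, in the channel; origin: centre of its underside, x along it. Top is 4 mm above the guides. Starts 35-60 mm beyond home; slides easily when pressed from above with shut fingers (6 to 12 N) and pulled. Press 30 to 45 mm beyond its middle: there the gripper stays clear of the clamp arm, whose foot is over its near end at home.
- home (a point): Point on the channel floor where the plate's origin lies when the plate is home against the stop: fixture x 35, y 85, z 8 mm; axes as the fixture's.
- clamp: Rack with clamp arm and sprung foot, sliding down in the mast. Origin: the fixture's, lowered by the travel t (starts 2 to 26, at most 56 mm). Steel arm 24 mm wide, left over the channel to a sleeve 28 mm across at x 0, y 85, z 76..110; under it the rubber foot, 24 mm across, underside z 49 (in this body's frame): it touches the plate at t = 31. To be moved only through the lever.
- rack_top (a point): Middle of the rack's top end, at z 210 mm less the travel. Each full stroke of the lever takes the rack down one tooth, 10 mm (the first stroke 5 to 15 mm); it cannot go back up more than about 3 mm and there is no release. It takes 2 to 4 full strokes in all.
- foot (a joint): How far the foot's spring (900 N/m) is squeezed, m: 0 = free, foot off the plate; 0.027 = solid. With full strokes, the one that brings the foot down leaves about 0.001-0.005; one stroke more leaves about 0.012 to 0.014, which is wanted; yet another about 0.022, too much.
- lever (a joint): Angle a of the pump lever, rad: -0.23 = handle at its top stop, 0 = level, +0.23 = handle at its bottom stop. Starts between -0.2 and 0.1; stays where it is left (light friction, no return spring). Handle down is the working stroke, 2 to 8 N at the handle; going up, the pawl clicks over. A stroke counts if it goes to within 0.02 rad of both stops.
- handle (a point): Middle of the lever's round black rubber handle, 22 mm thick, 55 mm long (25 of it towards the robot), along the lever, which points from the mast's right side to the robot (fixture -x). Pivot: fixture x 25, y -37, z 125 mm; this point at x = 25 - 130 cos a, y -37, z = 125 - 130 sin a (155 mm up at the top, 95 at the bottom). Pinch it from both sides along y; it may turn between the pads.
- mirror_mount: Loose bystander right of the fixture: mirror in a black square mount on a short post, 103 mm high, foot 44 mm across; origin under its foot.
- post_holder: Loose bystander left of the lever, near the channel's near end: black post holder, 58 mm high, foot 42 mm across; origin under its foot.
- driver: Loose bystander left of the channel: screwdriver, 170 mm long, lying flat; origin under its middle.
- lens_tube: Loose bystander farther left: black lens tube standing upright, 33 mm across, 56 mm high; origin under its foot.
Things that resemble listed ones, but are neither listed nor needed, are in the scene too. What is meant by the plate is not blue, green or red, and is the larger of those in its own colour.

How it is judged:
On the way, in this order (a step that is already met when the one before it is completed fails the run):
1. the plate is home against the stop, with the foot still off it (x of plate in the frame of home below 0.004 m and value of joint foot below 0.002 m), for 0.2 s.
2. the foot's spring is squeezed on the plate (value of joint foot above 0.007 m), for 0.2 s.
At the end, for the whole second after the job is handed in: The plate lies flat and at rest in the channel within 4 mm of home against the stop, and the foot presses on it with its spring squeezed by 7 to 19 mm (x of plate in the frame of home between -0.004 and 0.004 m and horizontal distance between plate and home below 0.006 m and z of plate in the frame of home below 0.003 m and value of joint foot between 0.007 and 0.019 m and linear speed of plate below 0.01 m/s); the robot touches nothing.
It fails at once if the robot pushes the clamp arm or foot itself with more than 4 N (contact force between any of the fingers, the arm and clamp above 4 N).
It fails at once if the mirror mount is moved more than 20 mm or tipped (distance of mirror_mount from where it was at the start of the episode above 0.02 m or angle between mirror_mount's own z axis and vertical above 0.5 rad).
It fails at once if the post holder is moved more than 20 mm or tipped (distance of post_holder from where it was at the start of the episode above 0.02 m or angle between post_holder's own z axis and vertical above 0.5 rad).
It fails at once if the screwdriver is moved more than 20 mm (distance of driver from where it was at the start of the episode above 0.02 m).
It fails at once if the lens tube is moved more than 20 mm or tipped (distance of lens_tube from where it was at the start of the episode above 0.02 m or angle between lens_tube's own z axis and vertical above 0.5 rad).
It also fails if it takes over 61 s, if anything falls off the work surface, if the arm or the gripper's body presses on something with over 40 N, if the wrist force passes 120 N, or if a joint passes its speed limit or range.

## Working session

There is one attempt and no reset: what is moved stays moved. The work goes in short steps, Python scripts to look and compute and a shell command to move; the robot and the scene stay as the last step left them, time stands still between calls to the robot, and variables do not carry over. Pictures are saved under pics/ and viewed, about 8 in all and at most 12, crops included, and the job is handed in when it is done.

```bash
mkdir -p pics; ls; python3 - <<'E'
from station import arm, vision
import cv2,numpy as np
s=arm.get_state(); print({k:np.round(v,4).tolist() for k,v in s.items()})
for n in("side","top"):
    f=vision.grab_frame(n); cv2.imwrite(f"pics/{n}0.png",f["image"][:,:,::-1])
    print(n,{k:np.round(v,4).tolist() for k,v in f.items() if k!="image"})
E
```

```text
pics
{'time_s': 0.0, 'joint_pos': [1.1735, 0.4267, 0.0738, 1.6066, -0.0341, 1.1108, -0.0671], 'joint_velocities': [-0.0008, 0.0015, 0.0002, 0.0005, -0.0017, 0.0011, 0.0011], 'tau': [0.0027, -93.5805, 3.6676, -45.4187, -0.049, 0.0203, 0.0], 'tool_pos': [0.1654, -0.654, 0.2048], 'tool_rot': [2.0899, 0.2616, -2.0904], 'wrist_force': [-0.4876, -0.1164, 0.7665], 'wrist_torque': [0.0055, -0.0205, -0.0136], 'grip_width': 0.0936}
side {'fx': 447.1766, 'fy': 447.1766, 'cx': 255.8249, 'cy': 196.8149, 'dist': [-0.0746, 0.0, 0.0, 0.0, 0.0], 'eye': [0.2187, 0.71, 0.8013], 'orientation': [-0.5771, 2.6104, -1.2238]}
top {'fx': 352.9588, 'fy': 352.9588, 'cx': 256.2882, 'cy': 192.1014, 'dist': [-0.0445, 0.0, 0.0, 0.0, 0.0], 'eye': [0.4223, 0.0526, 0.9599], 'orientation': [-2.1785, 2.1322, -0.1135]}
```

View pics/top0.png

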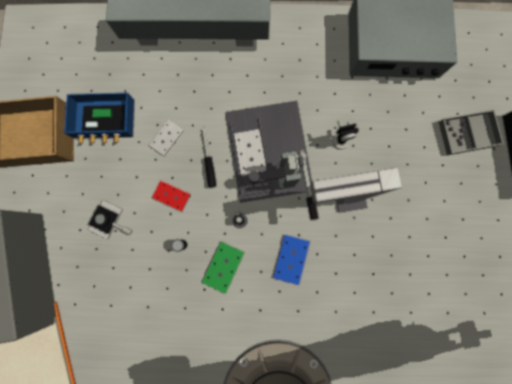

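View pics/side0.png

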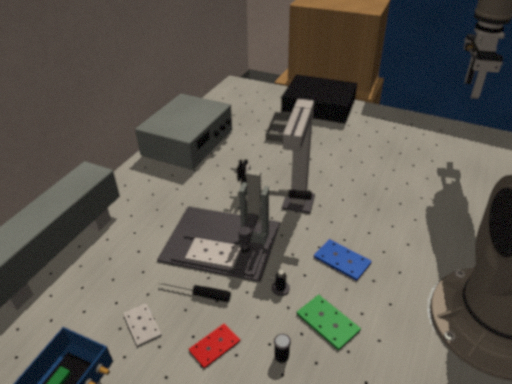

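The top view shows the slab at about (226,111)-(310,200), the white/aluminium plate at (250,150), the lever handle at about (313,208), and the profile at (350,187). I'll zoom in on both views.

```bash
cat > h.py <<'E'
import cv2,numpy as np
from station import arm,vision
from scipy.spatial.transform import Rotation as R
def cam(f):
    K=np.array([[f["fx"],0,f["cx"]],[0,f["fy"],f["cy"]],[0,0,1]]);return K,np.array(f["dist"]),R.from_rotvec(f["orientation"]).as_matrix(),np.array(f["eye"])
def ray(f,uv,z):
    K,d,M,e=cam(f);p=cv2.undistortPoints(np.array(uv,float).reshape(-1,1,2),K,d).reshape(-1,2)
    v=np.c_[p,np.ones(len(p))]@M.T;return e+v*((z-e[2])/v[:,2])[:,None]
def proj(f,P):
    K,d,M,e=cam(f);return cv2.projectPoints(np.array(P,float).reshape(-1,1,3),cv2.Rodrigues(M.T)[0],-M.T@e,K,d)[0].reshape(-1,2)
def crop(f,x,y,w,h,s,name):
    cv2.imwrite(name,cv2.resize(f["image"][y:y+h,x:x+w,::-1],None,fx=s,fy=s,interpolation=cv2.INTER_CUBIC))
E
python3 - <<'E'
from h import *
t=vision.grab_frame("top");s=vision.grab_frame("side")
crop(t,210,90,200,140,4,"pics/t1.png");crop(s,140,90,200,200,3,"pics/s1.png")
g=t["image"].max(2)
print(t["image"][150,290],t["image"][120,330],t["image"][180,235])
m=(t["image"].max(2)<95).astype(np.uint8)
m=cv2.morphologyEx(m,cv2.MORPH_OPEN,np.ones((5,5)))
for c in cv2.findContours(m,0,2)[0]:
    if cv2.contourArea(c)>1000: print(cv2.boundingRect(c),cv2.contourArea(c),cv2.approxPolyDP(c,5,True).reshape(-1,2).tolist())
E
```

```text
[82 79 80] [164 163 149] [78 77 71]
(130, 321, 325, 63) 9402.5 [[446, 332], [392, 321], [243, 367], [223, 362], [190, 368], [186, 358], [135, 365], [130, 374], [135, 383], [329, 383], [454, 348]]
(1, 211, 54, 127) 4809.0 [[1, 211], [20, 337], [53, 322], [40, 214]]
(483, 112, 29, 86) 1416.5 [[485, 112], [500, 197], [509, 197], [511, 112], [499, 117], [503, 145], [493, 112]]
(225, 102, 93, 125) 5991.5 [[296, 102], [226, 113], [228, 133], [260, 129], [266, 158], [262, 171], [246, 175], [233, 159], [235, 175], [227, 186], [237, 188], [238, 200], [225, 204], [227, 223], [242, 226], [235, 219], [267, 209], [275, 222], [277, 206], [305, 205], [310, 218], [317, 218], [313, 187], [304, 178], [287, 180], [293, 169], [281, 155], [303, 148]]
(0, 94, 134, 73) 2740.0 [[133, 99], [69, 95], [59, 102], [58, 134], [65, 139], [58, 140], [57, 153], [0, 160], [0, 166], [70, 160], [71, 140], [78, 137], [77, 102], [121, 102], [109, 105], [109, 116], [96, 117], [96, 127], [82, 127], [84, 137], [132, 136]]
(98, 20, 171, 31) 4698.5 [[98, 49], [253, 49], [256, 39], [268, 37], [268, 21], [107, 20], [99, 24]]
(326, 0, 126, 83) 3615.0 [[326, 17], [328, 77], [413, 82], [438, 77], [451, 66], [361, 60], [357, 0], [346, 16]]
```

View pics/t1.png

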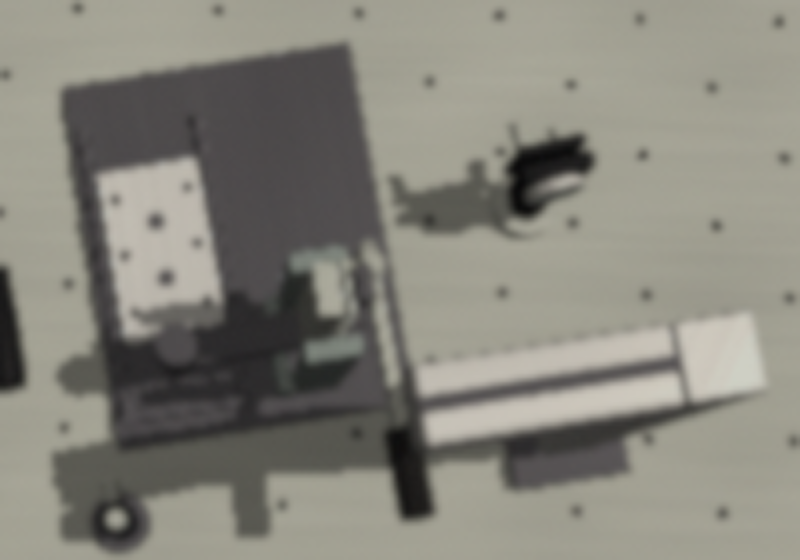

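View pics/s1.png

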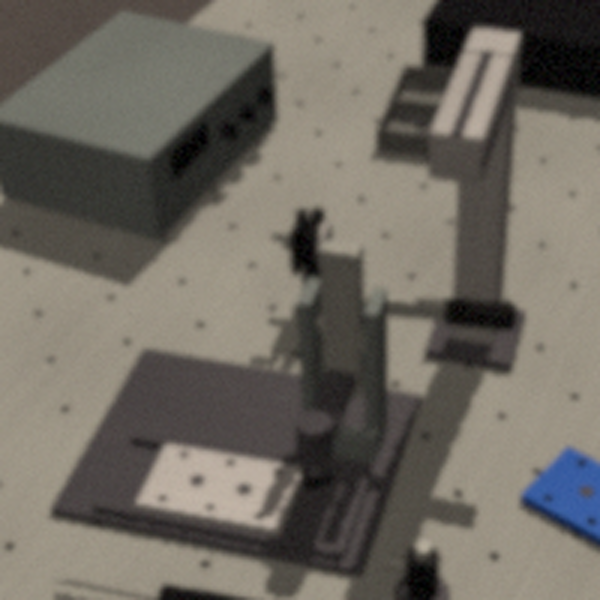

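Top crop: slab corners at (62,90), (349,43), (118,447), and plate corners at (95,172), (197,156), (222,322), (120,340). Side crop: slab corners at (52,515), (145,350), (360,572), (425,400). I'll solve for the poses.

```bash
cat > fx.py <<'E'
from h import *
import json
E
python3 - <<'E'
from h import *
t=vision.grab_frame("top");s=vision.grab_frame("side")
T=lambda a:(np.array(a,float)+.5)/4-.5+[210,90]
S=lambda a:(np.array(a,float)+.5)/3-.5+[140,90]
fl=np.array([[210,135],[210,-70],[-50,135],[-50,-70]])/1e3
a=ray(t,T([[62,90],[349,43],[118,447]]),.008)[:,:2]
b=ray(s,S([[52,515],[145,350],[360,572],[425,400]]),.008)[:,:2]
def rigid(L,W):
    l=L-L.mean(0);w=W-W.mean(0);th=np.arctan2((l[:,0]*w[:,1]-l[:,1]*w[:,0]).sum(),(l*w).sum())
    M=np.array([[np.cos(th),-np.sin(th)],[np.sin(th),np.cos(th)]]);o=W.mean(0)-M@L.mean(0)
    return th,o,np.linalg.norm(L@M.T+o-W,axis=1)
for L,W in((fl[:3],a),(fl,b),(np.r_[fl[:3],fl],np.r_[a,b])):
    th,o,r=rigid(L,W);print(np.degrees(th).round(2),o.round(4),(r*1e3).round(1))
M=np.array([[np.cos(th),-np.sin(th)],[np.sin(th),np.cos(th)]]);np.savez("fix.npz",th=th,o=o)
p=ray(t,T([[95,172],[197,156],[222,322],[120,340]]),.018)[:,:2]
print("plate corners fixture mm",((p-o)@M*1e3).round(1))
W=lambda x,y,z:np.r_[M@[x,y]+o,z]
# projected checks: handle at a=-.2,0,.2 ; rack top t=2..26 ; 
A=[-.23,-.1,0,.1,.23]
H=[W(.025-.155*np.cos(q),-.037,.125-.155*np.sin(q)) for q in A]
print("handle end top crop",((proj(t,H)-[210,90])*4).round(), "side",((proj(s,H)-[140,90])*3).round())
Z=[W(0,0,.21-q) for q in(.002,.014,.026)]
print("rack top",((proj(t,Z)-[210,90])*4).round(),((proj(s,Z)-[140,90])*3).round())
F=[W(0,.085,.110-q) for q in(.002,.014,.026)]
print("sleeve top",((proj(t,F)-[210,90])*4).round(),((proj(s,F)-[140,90])*3).round())
print("profile",W(-.08,-.082,.285),((proj(t,[W(-.08,-.082,.305)])-[210,90])*4).round())
print("handle mid level",W(-.105,-.037,.125), "press pt", W(.12,.085,.018))
for n,q in(("post",(100,519)),("mirror",(520,220))): print(n,((ray(t,T([q]),.058 if n=="post" else .0)[0,:2]-o)@M*1e3).round())
E
```

```text
10.34 [ 0.5778 -0.0126] [2.4 1.3 3.5]
10.24 [ 0.5737 -0.0074] [3.3 0.5 5.7 2.8]
10.1 [ 0.5752 -0.0093] [3.  2.3 6.6 6.2 2.5 3.4 5. ]
plate corners fixture mm [[143.7 117.6]
 [143.9  46.6]
 [ 26.9  47.8]
 [ 25.4 117.9]]
handle end top crop [[415. 516.]
 [410. 523.]
 [407. 525.]
 [403. 525.]
 [397. 521.]] side [[513. 294.]
 [516. 315.]
 [516. 330.]
 [513. 345.]
 [508. 363.]]
rack top [[320. 293.]
 [319. 297.]
 [317. 301.]] [[341. 248.]
 [341. 261.]
 [342. 274.]]
sleeve top [[169. 346.]
 [170. 349.]
 [170. 352.]] [[313. 422.]
 [314. 434.]
 [314. 445.]]
profile [ 0.51086565 -0.10408691  0.285     ] [[539. 391.]]
handle mid level [ 0.47836094 -0.06416894  0.125     ] press pt [0.67847689 0.09540112 0.018     ]
post [-94. 146.]
mirror [  69. -169.]
```

```bash
python3 -m jog 2>&1 | tail -5; python3 - <<'E'
from h import *
s=arm.get_state();M=R.from_rotvec(s["tool_rot"]).as_matrix();print(M.round(3),s["time_s"])
t=vision.grab_frame("top")
# refine fixture from top view only
th=np.radians(10.3);o=np.array([.577,-.012]);np.savez("fix.npz",th=th,o=o)
F=np.array([[np.cos(th),-np.sin(th)],[np.sin(th),np.cos(th)]])
for n,p in dict(press=(.127,.085),handle=(-.105,-.037),end=(-.13,-.037),profile=(-.08,-.082)).items(): print(n,(F@p+o).round(4))
E
```

```text
invalid input
[[-0.     0.245 -0.969]
 [ 0.    -0.969 -0.245]
 [-1.    -0.     0.   ]] 0.3
press [0.6868 0.0943]
handle [ 0.4803 -0.0672]
end [ 0.4557 -0.0716]
profile [ 0.513 -0.107]
```

```bash
python3 -m jog '[-0.055,0,0,0,0, -0.055,0,0,0,0, -0.055,0,0,0,0, 0,-0.040,-0.046,0,0, 0,-0.040,-0.046,0,0, 0,-0.040,-0.046,0,0, 0,-0.040,-0.046,0,0, 0,-0.040,-0.046,0,0, 0,-0.040,-0.046,0,0, 0,-0.040,-0.046,0,0]' 20
cat > go.py <<'E'
import sys
from h import *
# go.py fx fy z (fixture mm) -> tool-frame shift
z=np.load("fix.npz");th=float(z["th"]);o=z["o"];F=np.array([[np.cos(th),-np.sin(th)],[np.sin(th),np.cos(th)]])
s=arm.get_state();M=R.from_rotvec(s["tool_rot"]).as_matrix();p=np.array(s["tool_pos"])
print("t",s["time_s"],"tcp fixture mm",(np.r_[F.T@(p[:2]-o),p[2]]*1e3).round(1),"xdir",(np.r_[F.T@M[:2,0],M[2,0]]).round(3),"ydir",(np.r_[F.T@M[:2,1],M[2,1]]).round(3),"F",np.round(s["wrist_force"],1),"w",round(s["grip_width"],4))
print("q",np.round(s["joint_pos"],2))
if len(sys.argv)>3:
    a=np.array(sys.argv[1:4],float)/1e3;w=np.r_[F@a[:2]+o,a[2]];print("shift tool mm",((w-p)@M*1e3).round(1))
E
python3 go.py 127 85 360
```

```text
time_s: 1.6
tool_pos: [0.4098, -0.3022, 0.3708]
tool_rot: [2.09, 0.259, -2.089]
wrist_force: [0.8, -1.1, 0.8]
grip_width: 0.0009
t 1.6 tcp fixture mm [-216.4 -255.6  370.8] xdir [ 0.    -0.001 -1.   ] ydir [ 0.068 -0.998  0.001] F [ 0.8 -1.1  0.8] w 0.0009
q [ 0.7   0.05 -0.2   1.73  0.01  1.36 -0.82]
shift tool mm [  10.7 -316.6 -365.7]
```

```bash
python3 -m jog '[0,-0.0395,-0.0457,0,0, 0,-0.0395,-0.0457,0,0, 0,-0.0395,-0.0457,0,0, 0,-0.0395,-0.0457,0,0, 0,-0.0395,-0.0457,0,0, 0,-0.0395,-0.0457,0,0, 0,-0.0395,-0.0457,0,0, 0,-0.0395,-0.0457,0,0, 0.03,0,0,-7.5,0, 0.03,0,0,-7.5,0]'
python3 go.py 127 85 30
```

```text
time_s: 2.85
tool_pos: [0.6861, 0.0932, 0.3093]
tool_rot: [1.932, 0.51, -1.932]
wrist_force: [0.6, -1.1, 0.6]
grip_width: 0.0003
t 2.85 tcp fixture mm [126.2  84.  309.3] xdir [-0.  0. -1.] ydir [ 0.329 -0.944 -0.   ] F [ 0.6 -1.1  0.6] w 0.0003
q [ 0.14  0.44 -0.54  1.4   0.22  1.36 -1.45]
shift tool mm [279.3  -0.5  -1.1]
```

```bash
python3 -m jog '[0.055,0,-0.001,0,0, 0.055,0,0,0,0, 0.055,0,0,0,0, 0.055,0,0,0,0, 0.055,0,0,0,0, 0.006,0,0,0,0, 0.003,0,0,0,0, 0.002,0,0,0,0, 0,0,0,0,0, 0,0,0,0,0]'
python3 go.py 75 85 18
```

```text
time_s: 4.1
tool_pos: [0.6874, 0.0925, 0.0256]
tool_rot: [1.937, 0.504, -1.934]
wrist_force: [-0.0, 0.2, 0.8]
grip_width: 0.0002
t 4.1 tcp fixture mm [127.3  83.1  25.6] xdir [ 0.001 -0.    -1.   ] ydir [ 0.324 -0.946  0.001] F [-0.   0.2  0.8] w 0.0002
q [ 0.1   0.68 -0.46  1.66  0.37  0.88 -1.58]
shift tool mm [  7.5 -18.7  48.9]
```

Verify from near before pressing, while stepping down gently.

```bash
python3 -m jog '[0.003,0,0,0,0, 0.002,0,0,0,0, 0.001,0,0,0,0, 0.001,0,0,0,0, 0.001,0,0,0,0, 0.0005,0,0,0,0, 0,0,0,0,0, 0,0,0,0,0, 0,0,0,0,0, 0,0,0,0,0]'
python3 go.py 75 85 18; python3 - <<'E'
from h import *
t=vision.grab_frame("top");s=vision.grab_frame("side")
a=cv2.resize(t["image"][90:230,210:330,::-1],(400,467),interpolation=2);b=cv2.resize(s["image"][140:290,140:290,::-1],(400,400),interpolation=2)
c=np.zeros((467,800,3),np.uint8);c[:,:400]=a;c[:400,400:]=b;cv2.imwrite("pics/c2.png",c)
E
```

```text
time_s: 5.35
tool_pos: [0.6884, 0.0931, 0.0182]
tool_rot: [1.939, 0.504, -1.932]
wrist_force: [-2.6, -1.8, 23.0]
grip_width: 0.0003
t 5.35 tcp fixture mm [128.4  83.5  18.2] xdir [ 0.003 -0.    -1.   ] ydir [ 0.324 -0.946  0.001] F [-2.6 -1.8 23. ] w 0.0003
q [ 0.1   0.69 -0.46  1.67  0.38  0.87 -1.58]
shift tool mm [  0.1 -18.7  50. ]
```

View pics/c2.png

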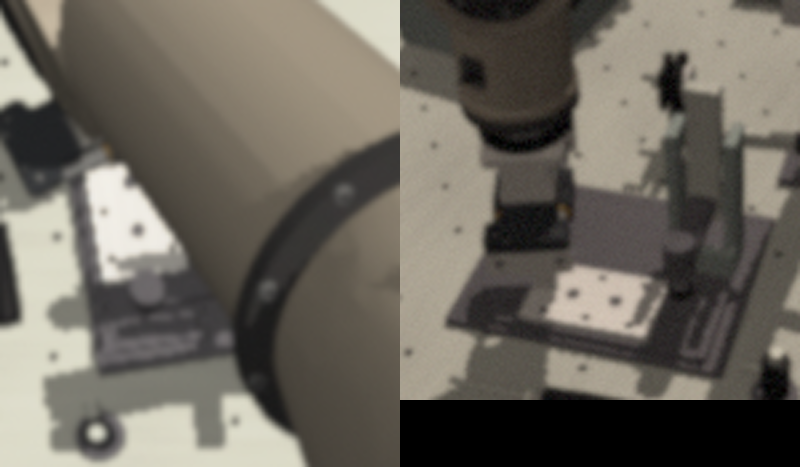

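Contact is at z = 18.2 mm as expected, on the plate, but 23 N is too much. I'll ease off and drag.

```bash
python3 -m jog '[-0.0007,0,0,0,0, 0,0,0,0,0, 0,-0.0008,0.0024,0,0, 0,-0.0016,0.0047,0,0, 0,-0.0016,0.0047,0,0, 0,-0.0016,0.0047,0,0, 0,-0.0016,0.0047,0,0, 0,-0.0016,0.0047,0,0, 0,-0.0016,0.0047,0,0, 0,0,0,0,0]'
python3 go.py 75 85 18; python3 - <<'E'
from h import *
s=vision.grab_frame("side");crop(s,140,140,150,150,3,"pics/s3.png")
E
```

```text
time_s: 6.7
tool_pos: [0.6563, 0.0871, 0.0183]
tool_rot: [1.938, 0.504, -1.933]
wrist_force: [-1.8, -0.7, 15.7]
grip_width: 0.0004
t 6.7 tcp fixture mm [95.7 83.4 18.3] xdir [ 0.003  0.    -1.   ] ydir [ 0.324 -0.946  0.001] F [-1.8 -0.7 15.7] w 0.0004
q [ 0.11  0.65 -0.47  1.75  0.38  0.83 -1.59]
shift tool mm [ 0.2 -8.3 19.1]
```

View pics/s3.png

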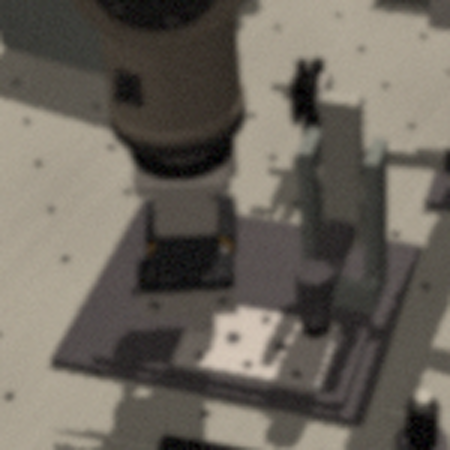

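The plate follows (near edge moved to roughly (330,360) in the crop). I'll drag the remaining ~17 mm until the stop is felt.

```bash
python3 -m jog '[-0.0003,-0.0014,0.004,0,0, 0,-0.0014,0.004,0,0, 0,-0.0014,0.004,0,0, 0,-0.0008,0.0024,0,0, 0,-0.0007,0.002,0,0, 0,-0.0007,0.002,0,0, 0,-0.0003,0.001,0,0, 0,-0.0003,0.001,0,0, 0,0,0,0,0, 0,0,0,0,0]'
python3 go.py 75 85 18
```

```text
time_s: 8.0
tool_pos: [0.6356, 0.0834, 0.0183]
tool_rot: [1.939, 0.504, -1.932]
wrist_force: [1.9, 0.8, 10.4]
grip_width: 0.0003
t 8.0 tcp fixture mm [74.7 83.4 18.3] xdir [ 0.004  0.    -1.   ] ydir [ 0.324 -0.946  0.001] F [ 1.9  0.8 10.4] w 0.0003
q [ 0.12  0.62 -0.47  1.8   0.38  0.81 -1.6 ]
shift tool mm [ 0.3 -1.4 -0.8]
```

```bash
python3 -m jog '[0,-0.0007,0.002,0,0, 0,-0.0007,0.002,0,0, 0,-0.0003,0.001,0,0, 0,0,0,0,0, 0,0,0,0,0, 0,0,0,0,0, 0,0,0,0,0, 0,0,0,0,0, 0,0,0,0,0, 0,0,0,0,0]'
python3 go.py; python3 - <<'E'
from h import *
s=vision.grab_frame("side");crop(s,190,210,100,80,6,"pics/s4.png")
z=np.load("fix.npz");th=float(z["th"]);o=z["o"];F=np.array([[np.cos(th),-np.sin(th)],[np.sin(th),np.cos(th)]])
P=[np.r_[F@[x,y]+o,zz] for x,y,zz in((-.025,.12,.018),(-.025,.05,.018),(-.025,.12,.017),(-.05,.135,.008),(.095,.12,.018))]
print(((proj(s,P)-[190,210])*6).round())
E
```

```text
time_s: 9.25
tool_pos: [0.6304, 0.0825, 0.0183]
tool_rot: [1.939, 0.504, -1.932]
wrist_force: [2.3, 0.5, 10.6]
grip_width: 0.0006
t 9.25 tcp fixture mm [69.4 83.4 18.3] xdir [ 0.003  0.    -1.   ] ydir [ 0.324 -0.946  0.001] F [ 2.3  0.5 10.6] w 0.0006
q [ 0.12  0.62 -0.47  1.81  0.38  0.8  -1.6 ]
[[371. 361.]
 [417. 233.]
 [371. 363.]
 [425. 420.]
 [ 77. 303.]]
```

View pics/s4.png

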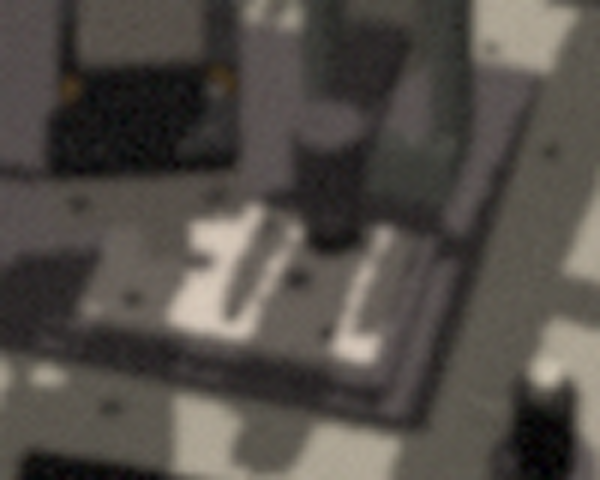

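The bright plate corner at (378,360) matches the predicted stop corner at (371,361). The drag force also reversed and then levelled off while the fingers slipped 5 mm, so the plate is home. A jog row has no tilt, so next I lift and see what tool orientation the arm settles on near the edge of its reach.

```bash
python3 -m jog '[-0.06,0,0,0,0, -0.06,0,0,0,0, -0.06,0,0,0,0, -0.06,0,0,0,0, -0.06,0,0,0,0, -0.06,0,0,0,0, -0.06,0,0,0,0, -0.06,0,0,0,0, -0.06,0,0,0,0, -0.06,0,0,0,0]'
python3 go.py -127 -37 360;python3 - <<'E'
from h import *
t=vision.grab_frame("top");crop(t,210,90,130,140,4,"pics/t5.png")
E
```

```text
time_s: 10.55
tool_pos: [0.628, 0.0817, 0.6192]
tool_rot: [1.936, 0.504, -1.935]
wrist_force: [1.5, -0.3, 0.3]
grip_width: 0.0005
t 10.55 tcp fixture mm [ 67.   83.  619.2] xdir [ 0.001 -0.    -1.   ] ydir [ 0.324 -0.946  0.   ] F [ 1.5 -0.3  0.3] w 0.0005
q [ 0.1   0.35 -0.56  0.88  0.2   1.96 -1.42]
shift tool mm [259.1  50.8 222.5]
```

```bash
python3 -m jog '[-0.06,0,0,0,0, -0.06,0,0,0,0, -0.06,0,0,0,0, -0.06,0,0,0,0, -0.06,0,0,0,0, -0.06,0,0,0,0, 0,0,0,0,0, 0,0,0,0,0, 0.03,0,0,0,0, 0.03,0,0,0,0]'
python3 go.py -127 -37 360
```

```text
time_s: 11.85
tool_pos: [0.6141, 0.0689, 0.6522]
tool_rot: [2.025, 0.489, -1.865]
wrist_force: [1.2, 0.4, -0.4]
grip_width: 0.0003
t 11.85 tcp fixture mm [ 50.9  73.  652.2] xdir [ 0.079  0.006 -0.997] ydir [ 0.307 -0.952  0.019] F [ 1.2  0.4 -0.4] w 0.0003
q [-0.49  0.24  0.41  0.95 -0.11  1.89 -1.21]
shift tool mm [276.5  44.5 225.2]
```

Pushing against the reach limit tilts the tool forward (4.5° so far) and the tilt stays. I'll use that to reach 25–40°.

```bash
python3 -m jog '[-0.06,0,0,0,0, -0.06,0,0,0,0, -0.06,0,0,0,0, -0.06,0,0,0,0, -0.06,0,0,0,0, -0.06,0,0,0,0, -0.06,0,0,0,0, -0.06,0,0,0,0, -0.06,0,0,0,0, -0.06,0,0,0,0]'
python3 go.py -127 -37 360
```

```text
time_s: 13.1
tool_pos: [0.5192, 0.1237, 0.8661]
tool_rot: [2.185, 0.627, -1.454]
wrist_force: [1.9, -2.0, -2.1]
grip_width: 0.001
t 13.1 tcp fixture mm [-32.6 143.8 866.1] xdir [ 0.361  0.064 -0.93 ] ydir [ 0.437 -0.893  0.109] F [ 1.9 -2.  -2.1] w 0.001
q [-1.01  0.16  1.01  0.63 -0.28  2.05 -1.13]
shift tool mm [425.2  65.3 335.8]
```

```bash
python3 -m jog '[-0.06,0,0,0,0, -0.06,0,0,0,0, -0.06,0,0,0,0, -0.06,0,0,0,0, -0.06,0,0,0,0, 0,0,0,0,0, 0,0,0,8,1, 0,0,0,8,1, 0,0,0,8,1, 0,0,0,0,1]'
python3 go.py -127 -37 360
```

```text
time_s: 14.35
tool_pos: [0.4543, 0.0898, 0.9273]
tool_rot: [2.61, 0.371, -1.565]
wrist_force: [-1.0, -0.2, 0.6]
grip_width: 0.0371
t 14.35 tcp fixture mm [-102.5  122.1  927.3] xdir [ 0.473  0.084 -0.877] ydir [ 0.068 -0.996 -0.059] F [-1.  -0.2  0.6] w 0.0371
q [-0.56  0.    0.24  0.59 -0.02  2.05 -1.67]
shift tool mm [472.6 190.3 296.9]
```

View pics/t5.png

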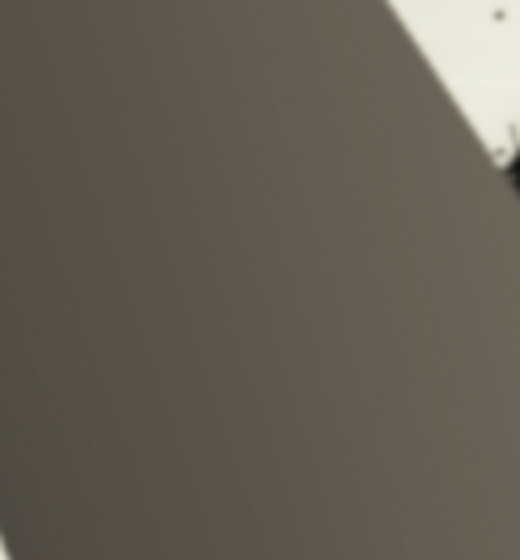

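The arm hid the view in that picture. The tool is now tilted 28.7° forward with the jaws across the lever, and the profile clearance works out to more than 20 mm. I'll move to a pre-grasp point in front of the handle.

```bash
python3 go.py -175 -47 250
```

```text
t 14.35 tcp fixture mm [-102.5  122.1  927.3] xdir [ 0.473  0.084 -0.877] ydir [ 0.068 -0.996 -0.059] F [-1.  -0.2  0.6] w 0.0371
q [-0.56  0.    0.24  0.59 -0.02  2.05 -1.67]
shift tool mm [545.5 203.5 391.8]
```

```bash
python3 -m jog '[0.0455,0.017,0.0327,0,1, 0.0455,0.017,0.0327,0,1, 0.0455,0.017,0.0327,0,1, 0.0455,0.017,0.0327,0,1, 0.0455,0.017,0.0327,0,1, 0.0455,0.017,0.0327,0,1, 0.0455,0.017,0.0327,0,1, 0.0455,0.017,0.0327,0,1, 0.0455,0.017,0.0327,0,1, 0.0455,0.017,0.0327,0,1]'
python3 go.py -175 -47 250; python3 - <<'E'
from h import *
t=vision.grab_frame("top");s=vision.grab_frame("side")
c=np.hstack([cv2.resize(t["image"][130:230,230:330,::-1],(400,400),interpolation=2),cv2.resize(s["image"][150:250,220:320,::-1],(400,400),interpolation=2)]);cv2.imwrite("pics/c6.png",c)
E
```

```text
time_s: 15.6
tool_pos: [0.4212, -0.0537, 0.3871]
tool_rot: [2.611, 0.373, -1.566]
wrist_force: [2.0, -0.4, -0.2]
grip_width: 0.0942
t 15.6 tcp fixture mm [-160.7  -13.1  387.1] xdir [ 0.473  0.086 -0.877] ydir [ 0.068 -0.996 -0.061] F [ 2.  -0.4 -0.2] w 0.0942
q [-0.32 -0.48  0.32  2.16 -0.03  0.97 -1.33]
shift tool mm [110.5  41.1  78.9]
```

View pics/c6.png

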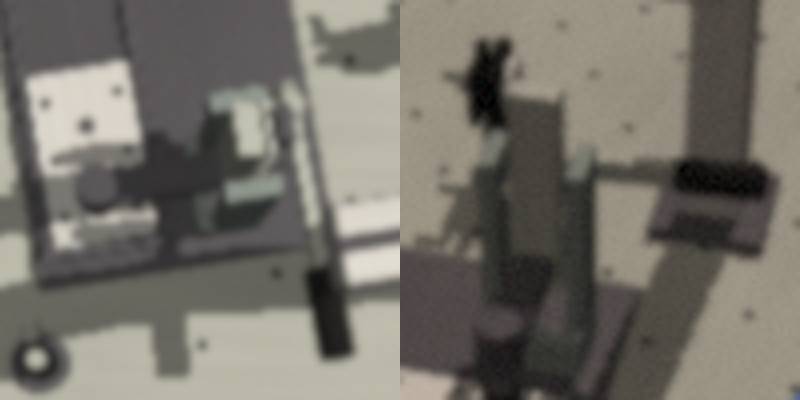

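Top half: handle axis runs from (317,270) to its tip at (342,355), and the plate's far edge from (27,76) to (127,62). Side half: the handle runs from (677,176) to (766,181). I'll triangulate these.

```bash
python3 - <<'E'
from h import *
t=vision.grab_frame("top");s=vision.grab_frame("side")
z=np.load("fix.npz");th=float(z["th"]);o=z["o"];F=np.array([[np.cos(th),-np.sin(th)],[np.sin(th),np.cos(th)]])
fxm=lambda p:(np.r_[F.T@(p[:2]-o),p[2]]*1e3).round(1)
def tri(a,b):
    A=[];B=[]
    for f,u in((t,a),(s,b)):
        p0=ray(f,[u],0)[0];e=np.array(f["eye"]);d=(p0-e)/np.linalg.norm(p0-e);Q=np.eye(3)-np.outer(d,d);A.append(Q);B.append(Q@e)
    x=np.linalg.lstsq(np.vstack(A),np.hstack(B),rcond=None)[0];return fxm(x),(np.linalg.norm(np.vstack(A)@x-np.hstack(B))*1e3).round(1)
T=lambda a:(np.array(a,float)+.5)/4-.5+[230,130]
S=lambda a:(np.array(a,float)-[400,0]+.5)/4-.5+[220,150]
print("tip",tri(T([342,355]),S([766,181])),"root",tri(T([317,270]),S([677,176])))
print("plate far edge",[fxm(p) for p in ray(t,T([[27,76],[127,62]]),.018)])
W=lambda x,y,zz:np.r_[F@[x,y]+o,zz]
print("rack top t=2,14: side",((proj(s,[W(0,0,.208),W(0,0,.196)])-[220,150])*4+[400,0]).round(),"sleeve top",((proj(s,[W(0,.085,.108),W(0,.085,.096)])-[220,150])*4+[400,0]).round())
E
python3 go.py -175 -43 250
```

```text
tip (array([-126.8,  -41.5,  133.6]), np.float64(1.2)) root (array([-74.9, -36. , 131.5]), np.float64(0.8))
plate far edge [array([ 97.1, 118.6,  18. ]), array([95.8, 49.7, 18. ])]
rack top t=2,14: side [[534.  87.]
 [535. 105.]] sleeve top [[497. 319.]
 [498. 335.]]
t 15.8 tcp fixture mm [-159.7  -12.2  390.3] xdir [ 0.473  0.086 -0.877] ydir [ 0.067 -0.996 -0.062] F [-0.6 -0.4  0.5] w 0.094
q [-0.32 -0.48  0.31  2.15 -0.03  0.97 -1.33]
shift tool mm [113.1  38.3  81.2]
```

Handle middle is at about (-102,-39,132), a ≈ -0.06, and the plate's far edge is at x ≈ 96 (home). Continuing to pre-grasp.

```bash
python3 -m jog '[0.028,0.0095,0.020,0,1, 0.028,0.0095,0.020,0,1, 0.028,0.0095,0.020,0,1, 0.028,0.0095,0.020,0,1, 0.005,0,0,0,1, 0,0,0,0,1, 0,0,0,0,1, 0,0,0,0,1, 0,0,0,0,1, 0,0,0,0,1]' 20
python3 go.py -99 -37 116
```

```text
time_s: 17.05
tool_pos: [0.4148, -0.0848, 0.2464]
tool_rot: [2.614, 0.37, -1.567]
wrist_force: [0.1, -0.2, -0.1]
grip_width: 0.094
t 17.05 tcp fixture mm [-172.6  -42.6  246.4] xdir [ 0.473  0.085 -0.877] ydir [ 0.065 -0.996 -0.062] F [ 0.1 -0.2 -0.1] w 0.094
q [-0.39 -0.4   0.54  2.39 -0.06  0.65 -1.15]
shift tool mm [149.6   7.3  -2.6]
```

```bash
python3 -m jog '[0.03,0.0035,0,0,1, 0.03,0.0035,0,0,1, 0.03,0,-0.002,0,1, 0.025,0,0,0,1, 0.02,0,0,0,1, 0.015,0,0,0,1, 0,0,0,0,0.05, 0,0,0,0,0.05, 0,0,0,0,0.05, 0,0,0,0,0.05]' 20
python3 go.py -99 -37 116
```

```text
time_s: 18.3
tool_pos: [0.4755, -0.0664, 0.131]
tool_rot: [2.61, 0.382, -1.583]
wrist_force: [0.3, -0.6, 0.4]
grip_width: 0.0573
t 18.3 tcp fixture mm [-109.6  -35.4  131. ] xdir [ 0.465  0.095 -0.88 ] ydir [ 0.067 -0.995 -0.072] F [ 0.3 -0.6  0.4] w 0.0573
q [-0.86  0.02  1.12  2.46 -0.89  0.4  -0.3 ]
shift tool mm [18.   3.4 -2.3]
```

```bash
python3 -m jog '[0.006,0.001,0,0,0.6, 0.006,0.001,-0.001,0,0.6, 0.005,0.001,-0.001,0,0.6, 0,0,0,0,0.05, 0,0,0,0,0.05, 0,0,0,0,0.05, 0,0,0,0,0.05, 0,0,0,0,0.05, 0,0,0,0,0.05, 0,0,0,0,0.05]' 20
python3 go.py -99 -37 116
```

```text
time_s: 19.55
tool_pos: [0.4833, -0.0653, 0.1191]
tool_rot: [2.606, 0.384, -1.584]
wrist_force: [0.5, 5.5, 0.2]
grip_width: 0.0218
t 19.55 tcp fixture mm [-101.7  -35.7  119.1] xdir [ 0.463  0.095 -0.881] ydir [ 0.07  -0.995 -0.071] F [0.5 5.5 0.2] w 0.0218
q [-0.5   0.08  0.75  2.45 -1.02  0.4  -0.2 ]
shift tool mm [ 3.9  1.7 -0.9]
```

The handle is gripped (21.8 mm). Now up to the top stop.

```bash
python3 -m jog '[-0.0034,-0.0003,-0.0025,0,0.05, -0.0034,-0.0003,-0.0025,0,0.05, -0.0034,-0.0003,-0.0025,0,0.05, -0.0034,-0.0003,-0.0025,0,0.05, -0.0034,-0.0003,-0.0025,0,0.05, 0,0,0,0,0.05, 0,0,0,0,0.05, 0,0,0,0,0.05, 0,0,0,0,0.05, 0,0,0,0,0.05]' 25
python3 go.py
```

```text
time_s: 20.8
tool_pos: [0.4863, -0.0648, 0.14]
tool_rot: [2.606, 0.383, -1.584]
wrist_force: [1.5, 6.6, -1.7]
grip_width: 0.0219
t 20.8 tcp fixture mm [-98.7 -35.7 140. ] xdir [ 0.463  0.095 -0.881] ydir [ 0.069 -0.995 -0.071] F [ 1.5  6.6 -1.7] w 0.0219
q [-0.55  0.02  0.77  2.42 -0.81  0.4  -0.41]
```

```bash
python3 -m jog '[-0.0013,-0.0001,-0.0007,0,0.05, -0.0013,-0.0001,-0.0007,0,0.05, -0.0009,-0.0001,-0.0005,0,0.05, 0,0,0,0,0.05, 0,0,0,0,0.05, 0,0,0,0,0.05, 0,0,0,0,0.05, 0,0,0,0,0.05, 0,0,0,0,0.05, 0,0,0,0,0.05]'
python3 go.py
```

```text
time_s: 22.05
tool_pos: [0.4857, -0.065, 0.1431]
tool_rot: [2.604, 0.381, -1.586]
wrist_force: [12.6, 3.4, -25.4]
grip_width: 0.0221
t 22.05 tcp fixture mm [-99.3 -35.8 143.1] xdir [ 0.461  0.094 -0.882] ydir [ 0.069 -0.995 -0.07 ] F [ 12.6   3.4 -25.4] w 0.0221
q [-0.55  0.01  0.77  2.42 -0.76  0.4  -0.46]
```

Top stop felt. First full down stroke.

```bash
python3 -m jog '[0.007,0.0005,0.0047,0,0.05, 0.007,0.0005,0.0047,0,0.05, 0.007,0.0005,0.0047,0,0.05, 0.007,0.0005,0.0047,0,0.05, 0.0078,0.0006,0.0031,0,0.05, 0.0078,0.0006,0.0031,0,0.05, 0.0078,0.0006,0.0031,0,0.05, 0.0078,0.0006,0.0031,0,0.05, 0,0,0,0,0.05, 0,0,0,0,0.05]' 30
python3 go.py; python3 - <<'E'
from h import *
s=vision.grab_frame("side");cv2.imwrite("pics/d1.png",s["image"][:,:,::-1])
E
```

```text
time_s: 23.3
tool_pos: [0.4841, -0.0656, 0.0903]
tool_rot: [2.596, 0.384, -1.593]
wrist_force: [-0.5, 17.1, -0.8]
grip_width: 0.0212
t 23.3 tcp fixture mm [-101.   -36.1   90.3] xdir [ 0.455  0.094 -0.885] ydir [ 0.071 -0.995 -0.069] F [-0.5 17.1 -0.8] w 0.0212
q [ 0.33  0.16 -0.15  2.42 -1.01  0.28 -0.21]
```

```bash
python3 -m jog '[0.0035,-0.0003,0.0016,0,0.05, 0.0035,-0.0003,0.0016,0,0.05, 0.0035,-0.0003,0.0013,0,0.05, 0.0015,0,0.0005,0,0.05, 0,0,0,0,0.05, 0,0,0,0,0.05, 0,0,0,0,0.05, 0,0,0,0,0.05, 0,0,0,0,0.05, 0,0,0,0,0.05]'
python3 go.py
```

```text
time_s: 24.6
tool_pos: [0.4858, -0.065, 0.0785]
tool_rot: [2.597, 0.38, -1.589]
wrist_force: [-9.7, 7.0, 21.2]
grip_width: 0.0214
t 24.6 tcp fixture mm [-99.2 -35.8  78.5] xdir [ 0.457  0.091 -0.885] ydir [ 0.07  -0.995 -0.066] F [-9.7  7.  21.2] w 0.0214
q [ 0.51  0.2  -0.34  2.42 -1.01  0.22 -0.19]
```

Bottom stop reached (21 N), one full stroke done. Up again.

```bash
python3 -m jog '[-0.0062,-0.0005,-0.0025,0,0.05, -0.0062,-0.0005,-0.0025,0,0.05, -0.0062,-0.0005,-0.0025,0,0.05, -0.0062,-0.0005,-0.0025,0,0.05, -0.0062,-0.0005,-0.0025,0,0.05, -0.0056,-0.0005,-0.0037,0,0.05, -0.0056,-0.0005,-0.0037,0,0.05, -0.0056,-0.0005,-0.0037,0,0.05, -0.0056,-0.0005,-0.0037,0,0.05, -0.0056,-0.0005,-0.0037,0,0.05]'
python3 go.py; python3 - <<'E'
from h import *
a=cv2.imread("pics/s1.png")[:,:,:]  # t0 reference, 3x, offset 140,90
s=vision.grab_frame("side");I=s["image"][:,:,::-1];b=cv2.resize(I[150:250,220:290],(350,500),interpolation=2)
c=cv2.resize(cv2.resize(a,(200,200))[60:160,80:150],(350,500),interpolation=2)
cv2.imwrite("pics/e1.png",np.hstack([c,b]))
E
```

```text
time_s: 25.85
tool_pos: [0.4855, -0.0652, 0.1444]
tool_rot: [2.596, 0.376, -1.591]
wrist_force: [18.6, -0.6, -40.5]
grip_width: 0.0219
t 25.85 tcp fixture mm [-99.5 -36.  144.4] xdir [ 0.456  0.089 -0.885] ydir [ 0.068 -0.996 -0.065] F [ 18.6  -0.6 -40.5] w 0.0219
q [ 0.39  0.04 -0.2   2.37 -0.68  0.39 -0.56]
```

View pics/e1.png

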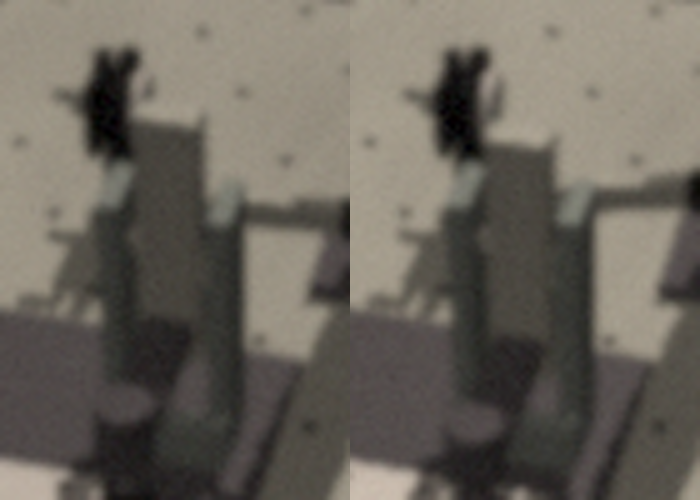

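Left is the start and right is after stroke 1: rack top row 122→146 and sleeve 405→423, so about 12 mm of travel. On to stroke 2 down.

```bash
python3 -m jog '[0.0058,0.0003,0.0038,0,0.05, 0.0058,0.0003,0.0038,0,0.05, 0.0058,0.0003,0.0038,0,0.05, 0.0058,0.0003,0.0038,0,0.05, 0.0058,0.0003,0.0038,0,0.05, 0.0064,0.0003,0.0026,0,0.05, 0.0064,0.0003,0.0026,0,0.05, 0.0064,0.0003,0.0026,0,0.05, 0.0064,0.0003,0.0026,0,0.05, 0.0064,0.0003,0.0026,0,0.05]'
python3 go.py
```

```text
time_s: 27.15
tool_pos: [0.4867, -0.0646, 0.0769]
tool_rot: [2.599, 0.374, -1.586]
wrist_force: [-17.3, -0.4, 41.3]
grip_width: 0.0213
t 27.15 tcp fixture mm [-98.2 -35.6  76.9] xdir [ 0.459  0.087 -0.884] ydir [ 0.068 -0.996 -0.063] F [-17.3  -0.4  41.3] w 0.0213
q [ 0.55  0.2  -0.4   2.42 -0.99  0.2  -0.21]
```

```bash
cat > rk.py <<'E'
from h import *
import sys
s=vision.grab_frame("side");cv2.imwrite(sys.argv[1],s["image"][:,:,::-1])
z=np.load("fix.npz");th=float(z["th"]);o=z["o"];F=np.array([[np.cos(th),-np.sin(th)],[np.sin(th),np.cos(th)]])
W=lambda x,y,zz:np.r_[F@[x,y]+o,zz]
d=proj(s,[W(0,0,.2),W(0,0,.19),W(0,.085,.1),W(0,.085,.09)]);kr,ks=(d[1]-d[0])[1]/10,(d[3]-d[2])[1]/10
def edge(I,c,r0,r1):
    p=cv2.GaussianBlur(I,(1,3),0).astype(float).mean(2)[r0:r1,c[0]:c[1]].mean(1);m=(p[:4].mean()+p[-4:].mean())/2
    i=np.where((p[:-1]>m)&(p[1:]<=m))[0][0];return r0+i+(p[i]-m)/(p[i]-p[i+1])
g0=cv2.imread("pics/side0.png")
for n in ["pics/side0.png"]+sys.argv[2:]+[sys.argv[1]]:
    I=cv2.imread(n);tp=g0[228:246,238:254]
    best=[]
    g=cv2.resize(I[215:275,232:262],None,fx=8,fy=8,interpolation=2);t8=cv2.resize(tp,None,fx=8,fy=8,interpolation=2)
    m=cv2.matchTemplate(g,t8,cv2.TM_CCOEFF_NORMED);_,v,_,(x,y)=cv2.minMaxLoc(m)
    e=edge(I,(251,259),166,200);e0=edge(g0,(251,259),166,200)
    print(n,"rack down mm",round((e-e0)/kr,1),"sleeve match mm",round((y/8+215-228)/ks,1),"dx px",x/8+232-238,"score",round(v,2))
E
python3 rk.py pics/d2.png pics/d1.png
```

```text
pics/side0.png rack down mm 0.0 sleeve match mm 0.0 dx px 0.0 score 1.0
pics/d1.png rack down mm 10.9 sleeve match mm 7.1 dx px 0.125 score 0.83
pics/d2.png rack down mm 23.1 sleeve match mm 20.1 dx px -1.0 score 0.61
```

Stroke 2 is full, about 23 mm down so far. At least one more stroke is needed in any case, so I'll do it and then judge the foot's protrusion.

```bash
python3 -m jog '[-0.0062,-0.0004,-0.0025,0,0.05, -0.0062,-0.0004,-0.0025,0,0.05, -0.0062,-0.0004,-0.0025,0,0.05, -0.0062,-0.0004,-0.0025,0,0.05, -0.0062,-0.0004,-0.0025,0,0.05, -0.0056,-0.0004,-0.0037,0,0.05, -0.0056,-0.0004,-0.0037,0,0.05, -0.0056,-0.0004,-0.0037,0,0.05, -0.0056,-0.0004,-0.0037,0,0.05, -0.0056,-0.0004,-0.0037,0,0.05]'
python3 go.py
```

```text
time_s: 28.45
tool_pos: [0.4854, -0.0648, 0.1425]
tool_rot: [2.597, 0.375, -1.59]
wrist_force: [21.8, -9.2, -44.8]
grip_width: 0.0219
t 28.45 tcp fixture mm [-99.5 -35.6 142.5] xdir [ 0.457  0.088 -0.885] ydir [ 0.068 -0.996 -0.064] F [ 21.8  -9.2 -44.8] w 0.0219
q [ 0.43  0.05 -0.25  2.37 -0.68  0.38 -0.56]
```

```bash
python3 -m jog '[0.0058,0.0002,0.0038,0,0.05, 0.0058,0.0002,0.0038,0,0.05, 0.0058,0.0002,0.0038,0,0.05, 0.0058,0.0002,0.0038,0,0.05, 0.0058,0.0002,0.0038,0,0.05, 0.0063,0.0002,0.0025,0,0.05, 0.0063,0.0002,0.0025,0,0.05, 0.0063,0.0002,0.0025,0,0.05, 0.0063,0.0002,0.0025,0,0.05, 0.0061,0.0002,0.0025,0,0.05]'
python3 go.py; python3 rk.py pics/d3.png pics/d1.png pics/d2.png; python3 - <<'E'
import cv2,numpy as np
c=[cv2.resize(cv2.imread(f"pics/{n}.png")[215:275,215:280],(390,360),interpolation=2) for n in("side0","d2","d3")]
c[0]=cv2.resize(cv2.imread("pics/s4.png"),None,fx=.999,fy=.999)[30:330,150:510] if 0 else c[0]
t=np.hstack([cv2.resize(i,(266,246)) for i in c]);cv2.imwrite("pics/f3.png",t)
E
```

```text
time_s: 29.7
tool_pos: [0.4869, -0.0642, 0.0762]
tool_rot: [2.6, 0.369, -1.585]
wrist_force: [-14.0, -14.0, 41.0]
grip_width: 0.0215
t 29.7 tcp fixture mm [-98.  -35.3  76.2] xdir [ 0.46   0.084 -0.884] ydir [ 0.065 -0.996 -0.061] F [-14. -14.  41.] w 0.0215
q [ 0.57  0.21 -0.42  2.42 -0.98  0.19 -0.22]
pics/side0.png rack down mm 0.0 sleeve match mm 0.0 dx px 0.0 score 1.0
pics/d1.png rack down mm 10.9 sleeve match mm 7.1 dx px 0.125 score 0.83
pics/d2.png rack down mm 23.1 sleeve match mm 20.1 dx px -1.0 score 0.61
pics/d3.png rack down mm 32.6 sleeve match mm -34.6 dx px 8.0 score 0.69
```

View pics/f3.png

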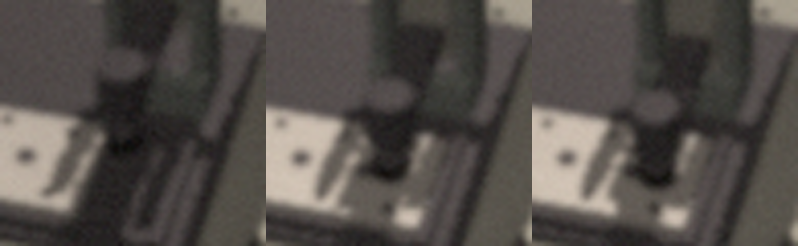

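The foot hangs lower in panel 3 (bottom row ~185) than in panel 2 (~178), which suggests it only touched during stroke 3. I'll check that numerically.

```bash
python3 - <<'E'
from h import *
s=vision.grab_frame("side");cv2.imwrite("pics/d3b.png",s["image"][:,:,::-1])
z=np.load("fix.npz");th=float(z["th"]);o=z["o"];F=np.array([[np.cos(th),-np.sin(th)],[np.sin(th),np.cos(th)]])
q=np.linspace(0,6.28,40)
def ring(r,h):
    P=proj(s,[np.r_[F@[r*np.cos(a),.085+r*np.sin(a)]+o,h] for a in q]);return P[:,1].min().round(1),P[:,1].max().round(1),P[:,0].mean().round(1)
for t in(2,12,22,24,26,31): print(t,"sleeve top ring",ring(.014,.110-t/1e3),"sleeve bottom ring",ring(.014,.076-t/1e3),"foot bottom",ring(.012,.049-t/1e3))
for t in(34,44): print(t,"sleeve top ring",ring(.014,.110-t/1e3),"sleeve bottom",ring(.014,.076-t/1e3))
for n in("side0","d1","d2","d3","d3b"):
    p=cv2.imread(f"pics/{n}.png").astype(float).mean(2)[226:268,243:247].mean(1);print(n,p.round().astype(int).tolist())
E
```

```text
2 sleeve top ring (np.float64(225.5), np.float64(234.2), np.float64(244.2)) sleeve bottom ring (np.float64(236.3), np.float64(245.0), np.float64(244.7)) foot bottom (np.float64(245.1), np.float64(252.6), np.float64(245.1))
12 sleeve top ring (np.float64(228.7), np.float64(237.4), np.float64(244.4)) sleeve bottom ring (np.float64(239.3), np.float64(248.1), np.float64(244.8)) foot bottom (np.float64(248.1), np.float64(255.5), np.float64(245.2))
22 sleeve top ring (np.float64(231.9), np.float64(240.6), np.float64(244.5)) sleeve bottom ring (np.float64(242.4), np.float64(251.1), np.float64(245.0)) foot bottom (np.float64(251.0), np.float64(258.5), np.float64(245.4))
24 sleeve top ring (np.float64(232.5), np.float64(241.2), np.float64(244.5)) sleeve bottom ring (np.float64(243.0), np.float64(251.7), np.float64(245.0)) foot bottom (np.float64(251.6), np.float64(259.1), np.float64(245.4))
26 sleeve top ring (np.float64(233.2), np.float64(241.9), np.float64(244.6)) sleeve bottom ring (np.float64(243.6), np.float64(252.3), np.float64(245.0)) foot bottom (np.float64(252.2), np.float64(259.6), 
[... 706 characters left out ...]
, 41, 43]
d1 [50, 50, 46, 51, 64, 75, 77, 78, 80, 79, 78, 70, 53, 38, 34, 32, 32, 31, 31, 33, 32, 35, 37, 42, 43, 40, 30, 19, 24, 48, 73, 86, 90, 92, 92, 90, 90, 91, 90, 92, 100, 109]
d2 [48, 46, 48, 50, 52, 52, 49, 55, 67, 76, 78, 80, 80, 81, 76, 66, 52, 36, 34, 32, 31, 35, 34, 36, 34, 35, 41, 41, 40, 37, 25, 20, 36, 60, 81, 88, 90, 88, 82, 76, 82, 95]
d3 [50, 49, 48, 51, 57, 60, 58, 55, 49, 47, 53, 67, 76, 80, 79, 80, 80, 78, 68, 53, 39, 34, 34, 34, 33, 32, 33, 34, 35, 37, 38, 32, 23, 24, 45, 68, 84, 86, 80, 75, 83, 96]
d3b [48, 48, 47, 50, 58, 60, 57, 52, 50, 48, 54, 67, 76, 77, 78, 78, 80, 79, 69, 54, 38, 35, 33, 32, 31, 32, 32, 33, 34, 40, 39, 32, 20, 23, 43, 69, 83, 86, 81, 76, 82, 98]
```

The sleeve's lower edge is at rows 234.1 → 238 → 242 → 245.1 (t ≈ 2, 14, 25, 35). The foot's underside is at 255 → 258.6 → 260.2. So the foot moved only about 5 mm during stroke 3, meaning it touched then and is squeezed by about 4 mm. One stroke more.

```bash
python3 -m jog '[-0.0062,-0.0005,-0.0025,0,0.05, -0.0062,-0.0005,-0.0025,0,0.05, -0.0062,-0.0005,-0.0025,0,0.05, -0.0062,-0.0005,-0.0025,0,0.05, -0.0062,-0.0005,-0.0025,0,0.05, -0.0056,-0.0005,-0.0037,0,0.05, -0.0056,-0.0005,-0.0037,0,0.05, -0.0056,-0.0005,-0.0037,0,0.05, -0.0056,-0.0005,-0.0037,0,0.05, -0.0054,-0.0005,-0.0036,0,0.05]'
python3 go.py
```

```text
time_s: 31.05
tool_pos: [0.4859, -0.0643, 0.1417]
tool_rot: [2.599, 0.367, -1.587]
wrist_force: [23.2, -24.8, -43.9]
grip_width: 0.022
t 31.05 tcp fixture mm [-99.  -35.2 141.7] xdir [ 0.459  0.084 -0.885] ydir [ 0.064 -0.996 -0.061] F [ 23.2 -24.8 -43.9] w 0.022
q [ 0.44  0.05 -0.27  2.38 -0.68  0.37 -0.57]
```

```bash
python3 -m jog '[0.0058,0.0003,0.0038,0,0.05, 0.0058,0.0003,0.0038,0,0.05, 0.0058,0.0003,0.0038,0,0.05, 0.0058,0.0003,0.0038,0,0.05, 0.0058,0.0003,0.0038,0,0.05, 0.0063,0.0003,0.0025,0,0.05, 0.0063,0.0003,0.0025,0,0.05, 0.0063,0.0003,0.0025,0,0.05, 0.0063,0.0003,0.0025,0,0.05, 0.0061,0.0003,0.0025,0,0.05]'
python3 go.py; python3 - <<'E'
from h import *
s=vision.grab_frame("side");cv2.imwrite("pics/d4.png",s["image"][:,:,::-1])
for n in("d3","d4"): print(n,cv2.imread(f"pics/{n}.png").astype(float).mean(2)[226:268,243:247].mean(1).round().astype(int).tolist())
E
```

```text
time_s: 32.3
tool_pos: [0.4873, -0.0639, 0.075]
tool_rot: [2.601, 0.364, -1.583]
wrist_force: [-13.4, -21.1, 42.5]
grip_width: 0.0214
t 32.3 tcp fixture mm [-97.6 -35.   75. ] xdir [ 0.462  0.081 -0.883] ydir [ 0.063 -0.996 -0.059] F [-13.4 -21.1  42.5] w 0.0214
q [ 0.59  0.21 -0.44  2.42 -0.98  0.18 -0.23]
d3 [50, 49, 48, 51, 57, 60, 58, 55, 49, 47, 53, 67, 76, 80, 79, 80, 80, 78, 68, 53, 39, 34, 34, 34, 33, 32, 33, 34, 35, 37, 38, 32, 23, 24, 45, 68, 84, 86, 80, 75, 83, 96]
d4 [49, 47, 49, 53, 58, 64, 62, 60, 55, 53, 51, 50, 49, 55, 67, 76, 78, 79, 81, 80, 78, 67, 52, 38, 35, 32, 32, 32, 34, 33, 31, 27, 21, 20, 43, 67, 84, 86, 80, 77, 82, 95]
```

The sleeve went down another 3.0 px (10 mm) while the foot stayed put, so the squeeze is about 14 mm. Now I unload, let go and retreat along the tool axis.

```bash
python3 -m jog '[-0.0022,-0.0015,-0.0012,0,0.05, 0,0,0,0,0.05, 0,0,0,0,0.6, 0,0,0,0,0.6, 0,0,0,0,0.6, 0,0,0,0,0.6, -0.01,0,0,0,0.6, -0.02,0,0,0,0.6, -0.02,0,0,0,0.6, -0.02,0,0,0,0.6]'
python3 go.py
```

```text
time_s: 33.6
tool_pos: [0.453, -0.0704, 0.1386]
tool_rot: [2.596, 0.376, -1.59]
wrist_force: [0.4, 0.5, -0.3]
grip_width: 0.0566
t 33.6 tcp fixture mm [-132.4  -35.3  138.6] xdir [ 0.457  0.089 -0.885] ydir [ 0.069 -0.996 -0.065] F [ 0.4  0.5 -0.3] w 0.0566
q [ 0.52  0.01 -0.29  2.43 -0.75  0.39 -0.46]
```

```bash
python3 -m jog '[-0.02,0,0,0,0.6, -0.02,0,0,0,0.6, -0.02,0,0,0,0.6, -0.02,0,0,0,0.6, -0.02,0,0,0,0.6, 0,0,0,0,0.6, 0,0,0,0,0.6, 0,0,0,0,0.6, 0,0,0,0,0.6, 0,0,0,0,0.6]'
python3 go.py; python3 - <<'E'
from h import *
s=vision.grab_frame("side");t=vision.grab_frame("top");cv2.imwrite("pics/d5.png",s["image"][:,:,::-1])
print(s["image"][226:268,243:247].astype(float).mean((1,2)).round().astype(int).tolist())
c=np.hstack([cv2.resize(t["image"][90:230,190:350,::-1],(400,350),interpolation=2),cv2.resize(s["image"][140:300,150:310,::-1],(400,350),interpolation=2)]);cv2.imwrite("pics/fin.png",c)
E
```

```text
time_s: 34.85
tool_pos: [0.4104, -0.0872, 0.2258]
tool_rot: [2.597, 0.377, -1.591]
wrist_force: [0.3, 1.3, 0.4]
grip_width: 0.0566
t 34.85 tcp fixture mm [-177.4  -44.2  225.8] xdir [ 0.456  0.09  -0.885] ydir [ 0.069 -0.995 -0.065] F [0.3 1.3 0.4] w 0.0566
q [ 0.59 -0.21 -0.24  2.37 -0.6   0.68 -0.57]
[44, 48, 48, 51, 57, 59, 60, 57, 53, 48, 48, 48, 45, 55, 66, 72, 74, 77, 77, 75, 72, 64, 47, 35, 31, 28, 31, 33, 29, 30, 23, 23, 19, 20, 41, 65, 80, 84, 78, 72, 78, 93]
```

View pics/fin.png

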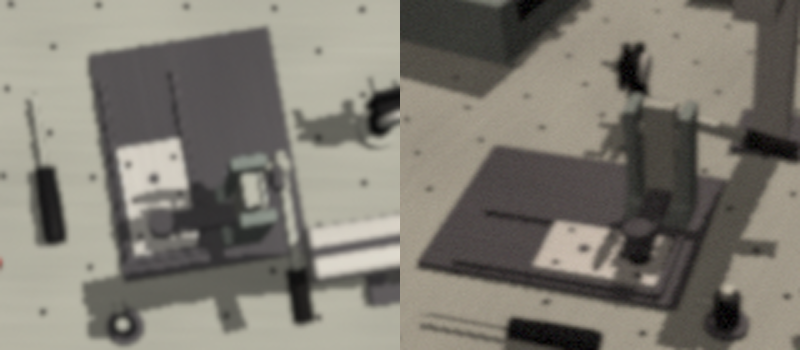

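The plate is home (far edge at about (117,150)-(182,139) in the top half) with the sleeve low over it and the foot on it. The handle is down and free, and the bystanders look in place. Handing in.

```bash
python3 -c "from station import arm; print(arm.close_job())"
```

```text
the job is handed in; nothing more can be done
None
```

I drew the plate home against the stop and pumped the lever four full strokes. Then I let go, backed the gripper away along its axis and handed the job in at about 35 s of the 61 s allowed. No verdict was reported.

**Tool tilt:** a jog row has no tilt command. I got about 29° forward by pushing the arm against its reach limit, and the tilt held from then on. That let the tool pass under the profile.

**Plate:** dragging force reversed and levelled off while the fingers slipped 5 mm. The far edge measured fixture x about 96 to 97 mm against the 95 mm it should be, which is within my measuring error. After the clamping I checked this only by eye.

**Strokes:** every stroke ended against both stops, with 21 to 45 N felt at each.

**Foot:** pictures show it touching during stroke 3 at about 4 to 5 mm of squeeze. Stroke 4 lowered the sleeve about 10 mm more while the foot stayed still. That leaves the spring squeezed about 14 mm (my reading is good to about 2 mm), and it had not changed after I let go.

**Bystanders:** the post holder, screwdriver and mirror mount looked undisturbed in the last pictures. The lens tube was outside that last crop, but the arm never worked near it.

**What went wrong or disagreed:**
- The first press on the plate peaked at 23 N and the drag ran at 10 to 16 N, partly above the suggested 6 to 12 N.
- The two cameras disagreed by about 5 mm on where the fixture sits, so I worked from the top view.
- The image match on the sleeve failed on the third stroke, so I used edge rows instead.

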